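Free the slide-holder link with the spring-bar fork

ROBOT

A 6-joint arm with a two-finger parallel gripper is mounted at the origin on the work surface. World frame = base frame: x ahead of the robot, y to its left, z up, the work surface at z = 0. Lengths are in m, angles in degrees, forces in N, time in s.
With the tool pointing down it reaches from about 0.375 to 0.75 m from the base axis. Payload 9 kg.
Tool frame: the origin (TCP) lies where the fingers leave the gripper's body, on its centre line; the fingertips stand 73 mm ahead of it and the grasp point (between the pads) lies 54 mm ahead of it (robot.tip_reach is the distance from the TCP to the fingertips, in m); z points along the fingers, y is the direction in which the jaws open and shut (so a half turn about z gives the same grasp; the last joint's range is limited). The gripper opens to 85 mm and grips with 20 to 120 N. Pads are 22 mm wide; open, the fingers measure 114 mm over their backs; the gripper's body (76 mm by 85 mm) begins 54 mm behind the grasp point. The pads swing forward as they close: fully open they stand 13 mm farther back than shut.
Start: joints at [-86.786, 5.964, 5.575, 89.605, 0, 77.527], TCP at [0.162, -0.578, 0.304] pointing down, gripper open.
Joint ranges: [-171.21, 171.21], [-48.23, 106.86], [-62.78, 66.21], [-105.2, 120.99], [-86.42, 89.51], [-180, 180]. Speed limits (degrees/s): [127.2, 127.2, 147.25, 180, 180, 180].

INTERFACE

Orientations are given as [roll, pitch, yaw] about the fixed x, y, z axes, in that order (R = Rz(yaw) Ry(pitch) Rx(roll)).
In Python, from plant import robot gives the robot as it stands. Calls block until the motion is done:
- robot.move_pose(position, orientation): joint-space move of the TCP to a pose.
- robot.line_to(position, vel=0.15, rotation=None, guard=None): straight line of the TCP; rotation=None keeps the orientation; vel is the mean speed in m/s. With guard (N) it stops when the force on the tool has changed by that much, and returns True; else False.
- robot.goto_joints(angles): joint-space move.
- robot.set_gripper(opening): finger opening in m; the grip force is fixed at half the most; returns when the fingers have stopped.
- robot.pause(seconds).
- robot.ik(position, orientation): joint angles nearest the present ones, or None.
- robot.observe(): the state.
- robot.grab_frame(name): name is "scene" or "top"; returns the picture (400x640x3 uint8, blue, green, red); there is no depth.
- robot.get_calibration(name): a dict with "vertical_fov" (degrees; the focal length in pixels is half the picture's height over the tangent of half this angle, whatever the lens; pixels are square), "cx", "cy" (the principal point, pixels), "rvec" (rotation vector, rad) and "tvec" (3), from world to camera coordinates, as OpenCV has them. Camera axes: x right, y down, z forward; pixel columns grow to the right and rows downward; lengths in m; the calibration is good to about 2 mm. A picture is of the moment at which its call begins. get_calibration takes no time and is no camera call.
A pose or a line that the arm cannot do raises robot.IKError and nothing moves.
- robot.job_done(): hands the job in, once; it reports no verdict.
The state is a dict: "time": time; "q": joint angles; "qvel": joint speeds; "joint_torque": joint torques, N m; "tool_pos": TCP position; "tcp_rot": TCP orientation; "ft_force": force on the tool from outside, world axes, zero at the start; "torque": the same for the moment, N m; "gripper_width": finger opening in m.
Only numpy, scipy, OpenCV 4.12 (cv2) and the standard library are available. Lean on these libraries where they do the work, as an engineer would, in place of code of your own. Each camera call takes 0.05 s, during which the arm holds its last target.

TASK

The steel link in the microscope's stage bracket is locked by a sideways spring bar. With the forked tool from the stand, straddle the bar between the well and the collar and gently (the tool must never press on the bracket, bar or collar with more than 15 N) push the collar sideways, away from the link, keeping it pressed until the link has risen free. Then hang the tool back in its stand and stand the link upright on the floor of the white parts tray, leaving everything else on the desk where it is.

Things in the scene. Friction and masses are not known exactly. Their poses are not given: they have to be found in the camera images.
- bracket: Fixed bracket of a microscope's stage, bolted to the desk: base plate 84 x 120 mm, 12 mm thick, z up. Origin on the desk, straight below the middle of the link. A round steel spring bar, 6 mm thick, lies level along the bracket's y axis at x = 0, its axis 40 mm above the desk. Coming from the -y side, it passes the outer lug, then the well's wall, and its tip locks the link's cross hole
- well_rim (a point): Centre of the rim, 54 mm above the desk, of the bracket's square aluminium well (outside 43 mm in x, 40 mm in y) in which the link sits
- bar_gap (a point): Point on the bar's axis at y = -26 mm in the bracket's frame: the place for the fork, between the well's wall (outer face y = -20 mm) and the collar, open down to the base plate. The collar is a steel disc, 18 mm across, 6 mm thick, fast on the bar; its face to the well lies at y = -43 mm, give or take 9 mm from start to start: this is not measured, find it by touch
- outer_lug (a point): Top of the bracket's outer lug (y = -68 to -76 mm, 28 mm wide in x, top 56 mm above the desk). The spring lies between it and the collar. Pushing the collar to the bracket's -y takes 4 N at first, 0.8 N more per mm, plus up to 3 N of friction; the tip leaves the link after 4 to 6.5 mm; a hard stop comes at 8 mm, where the force climbs steeply. Let go, the bar springs back
- link_head (a point): Centre of the link's head, 35 mm above the link's underside and 12 mm below its top; 64 mm above the desk while locked. Once the bar's tip is clear, a spring below lifts the link 17 mm in about a second (this point then at 81 mm), if the bar is kept pressed meanwhile; let go too early, the tip binds on it. Then the bar springs back under it and the link stands loose in the well
- link: The steel link, 47 mm tall, about 0.12 kg, z up: foot 30 x 24 x 19 mm (x, y, z) with the cross hole in its -y side, and on it a flat-sided head 18 x 24 x 28 mm. Grip the risen link across y (24 mm) by the upper part of the head, fingertips above the well's rim. Origin: middle of its underside
- link_foot (a point): Middle of the link's underside; axes as the link's
- fork_grip (a point): Centre of the wooden handle (24 x 16 x 60 mm in x, y, z) of the forked tool, 92 mm above its prong tips; 98 mm above the desk while it hangs upright in the stand, as at the start. Grip it across y, so that the push on the collar goes along the closing line of the fingers
- fork: The forked tool, 118 mm tall, about 0.09 kg, x across the slot, z up; origin midway between the prong tips. From below: two prongs 18 mm long, each 5 mm wide (x) and 4 mm thick (y), with a 10 mm slot between them; a blade 20 x 4 mm (x, y); a flange 36 x 30 x 6 mm, its underside 52 mm above the tips; the handle
- fork_tip (a point): Point midway between the lower ends of the fork's prongs
- fork_flange (a point): Centre of the underside of the fork's flange, which rests on the stand's top when the tool hangs there
- stand_mouth (a point): Centre of the top of the fixed black stand, 58 mm above the desk (base 80 x 70 mm); its pocket is 26 x 12 mm (x, y of the stand), open above and deep enough for the blade; the tool hangs in it by its flange, tool x along stand x
- tray: Fixed white parts tray 150 x 130 x 18 mm (x, y, z), walls 4 mm, empty; origin at the centre of its underside
- tray_in (a point): Centre of the tray's inner floor, which is flat
- oil_bottle: bystander: small amber bottle, 32 mm wide, 65 mm tall; origin at its underside
- jar: bystander: clear jar, 52 mm wide, 55 mm tall; origin at its underside
- dish: bystander: white round dish, 80 mm wide, 16 mm tall; origin at its underside
- slide_box: bystander: closed grey box 85 x 45 x 34 mm (x, y, z); origin at its underside
- objective: bystander: steel lens barrel standing upright, 25 mm wide, 43 mm tall; origin at its underside
- driver: bystander: screwdriver lying flat, 160 mm long along its x
- eraser: bystander: rubber block 50 x 25 x 16 mm; origin at its underside
Mind the look-alikes: they are no part of the job. What is meant by the bracket is not orange, purple or red, and is the larger of those in its own colour.

How it is judged:
By the outcome, as a careful person would: the job done as asked, in the order asked, and still so for the second after the job is handed in, with the robot touching nothing.
It also fails if it takes over 69 s, if anything falls off the work surface, if the arm or the gripper's body presses on something with over 40 N, if the wrist force passes 120 N, or if a joint passes its speed limit or range.

## Working session

There is one attempt and no reset: what is moved stays moved. The work goes in short steps, each a Python script; the robot and the scene stay as the last script left them, time stands still between calls to the robot, and variables do not carry over. Pictures are saved under pics/ and viewed, and the job is handed in when it is done.

```bash
mkdir -p pics; ls; python3 - <<'E'
from plant import robot
import cv2
for n in("scene","top"):
    cv2.imwrite(f"pics/{n}0.png",robot.grab_frame(n)); print(n,robot.get_calibration(n))
s=robot.observe();print(s)
E
```

```text
pics
scene {'vertical_fov': 55.42167166491646, 'cx': 312.35069434432364, 'cy': 194.14356898971928, 'rvec': array([ 0.87895968,  2.3685412 , -1.21212867]), 'tvec': array([ 0.40366606, -0.13336052,  1.29375138])}
top {'vertical_fov': 48.17752978275185, 'cx': 322.150583664038, 'cy': 206.23232192602813, 'rvec': array([ 2.09545183, -2.12745202,  0.18952753]), 'tvec': array([0.03557527, 0.54816668, 1.09449538])}
{'time': 0.1, 'q': array([-8.67850420e+01,  5.99738753e+00,  5.53258067e+00,  8.96045490e+01,
        2.01692683e-03,  7.75275925e+01]), 'qvel': array([ 0.00066194, -0.21713712,  0.05255243, -0.05674924, -0.00592137,
       -0.01280746]), 'joint_torque': array([ 4.57767077e-03, -5.58206606e+01,  5.04719639e+01,  1.30430987e-02,
       -3.85252488e-04,  3.63499183e-06]), 'tool_pos': array([ 0.16224722, -0.57743403,  0.30318788]), 'tcp_rot': array([-1.79932717e+02, -1.69480623e-02,  1.56873543e+01]), 'ft_force': array([ 0.58551698, -0.00591771,  0.73482105]), 'torque': array([ 0.04591949,  0.00578849, -0.00522173]), 'gripper_width': 0.08560576864812824}
```

View pics/scene0.png

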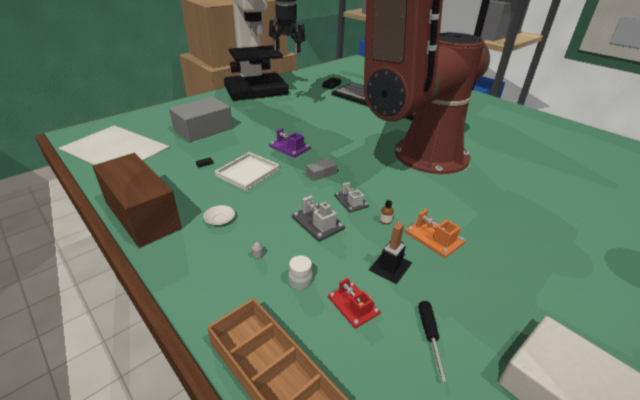

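View pics/top0.png

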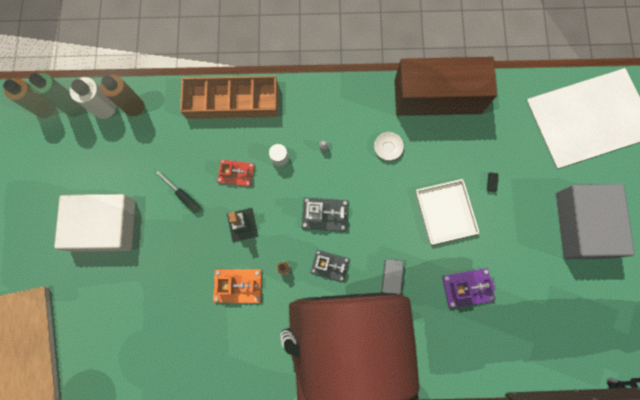

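The candidates are the larger grey bracket (scene 319,216; top 325,214), the small grey one (351,197; 330,265), orange (435,232; 238,286), purple (290,144; 470,288) and red (354,300; 236,173). By the description I choose the larger grey one. Next is a close crop to check it.

```bash
python3 - <<'E'
import cv2,numpy as np
t=cv2.imread("pics/top0.png");s=cv2.imread("pics/scene0.png")
a=cv2.resize(t[190:240,290:360],None,fx=8,fy=8,interpolation=cv2.INTER_CUBIC)
cv2.imwrite("pics/c1.png",a)
b=cv2.resize(s[180:250,280:380],None,fx=8,fy=8,interpolation=cv2.INTER_CUBIC)
cv2.imwrite("pics/c2.png",b)
a=cv2.resize(t[200:250,215:270],None,fx=7,fy=7,interpolation=cv2.INTER_CUBIC)
b=cv2.resize(s[215:285,365:415],None,fx=5,fy=5,interpolation=cv2.INTER_CUBIC)
cv2.imwrite("pics/c3.png",np.hstack([a,b]))
E
```

```text
(no output)
```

View pics/c1.png

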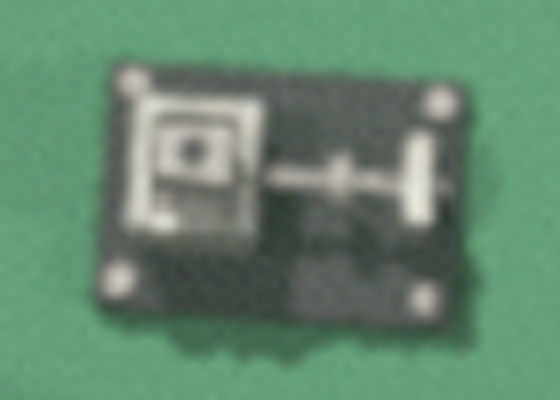

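View pics/c2.png

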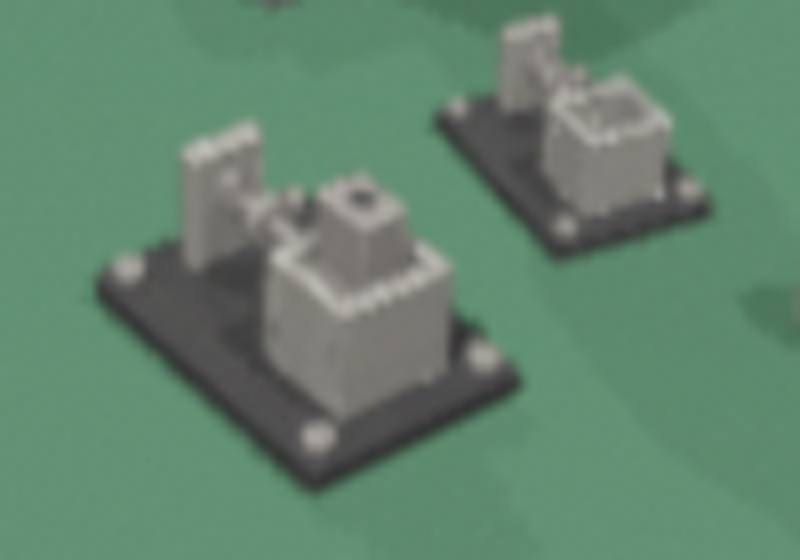

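View pics/c3.png

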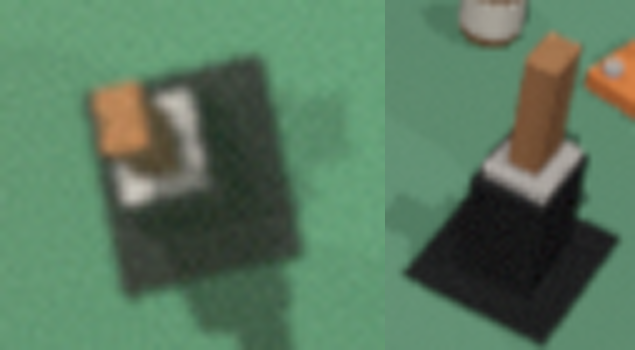

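```bash
cat > h.py <<'E'
import cv2,numpy as np
from scipy.optimize import least_squares
from plant import robot
C={n:robot.get_calibration(n) for n in("scene","top")}
def cam(n):
    c=C[n];R=cv2.Rodrigues(c["rvec"])[0];f=200/np.tan(np.radians(c["vertical_fov"]/2));return R,np.array(c["tvec"]).ravel(),f,c["cx"],c["cy"]
def ray(n,uv,z):
    R,t,f,cx,cy=cam(n);d=R.T@np.array([(uv[0]-cx)/f,(uv[1]-cy)/f,1]);o=-R.T@t
    return (o+d*(z-o[2])/d[2])[:2]
def proj(n,P):
    R,t,f,cx,cy=cam(n);p=R@np.array(P)+t;return np.array([f*p[0]/p[2]+cx,f*p[1]/p[2]+cy])
def crop(n,img,u0,v0,u1,v1,k,name):
    cv2.imwrite(name,cv2.resize(img[v0:v1,u0:u1],None,fx=k,fy=k,interpolation=cv2.INTER_CUBIC))
E
python3 - <<'E'
from h import *
for n in C: print(n,cam(n)[0].T[:,2],-cam(n)[0].T@cam(n)[1])
def blob(n,seed,win,test):
    im=cv2.imread(f"pics/{n}0.png");u,v=seed;w=win
    k=4
    c=cv2.resize(im[v-w:v+w,u-w:u+w],None,fx=k,fy=k,interpolation=cv2.INTER_CUBIC)
    m=test(cv2.cvtColor(c,cv2.COLOR_BGR2HSV).astype(int)).astype(np.uint8)
    cs,_=cv2.findContours(m,cv2.RETR_EXTERNAL,cv2.CHAIN_APPROX_NONE)
    c=max(cs,key=cv2.contourArea)
    return ((c[:,0,:]+.5)/k-.5+[u-w,v-w]).astype(np.float32)
lowsat=lambda h:(h[...,1]<60)
c=blob("top",(325,214),30,lambda h:(h[...,1]<70))
r=cv2.minAreaRect(c);print("plate top",r,[ray("top",p,.012).round(4) for p in cv2.boxPoints(r)])
c=blob("top",(241,224),22,lambda h:(h[...,2]<85)|(h[...,1]<70)|(h[...,0]<25))
r=cv2.minAreaRect(c);print("stand",r,[ray("top",p,.006).round(4) for p in cv2.boxPoints(r)])
c=blob("top",(447,212),45,lambda h:(h[...,1]<50)&(h[...,2]>140))
r=cv2.minAreaRect(c);P=[ray("top",p,.018) for p in cv2.boxPoints(r)];print("tray",r,np.round(P,4),np.mean(P,0))
c=blob("top",(235,216),12,lambda h:(h[...,0]<20)&(h[...,1]>90)&(h[...,2]>110))
r=cv2.minAreaRect(c);P=[ray("top",p,.128) for p in cv2.boxPoints(r)];print("handle top",r,np.round(P,4),np.mean(P,0))
E
```

```text
scene [-0.54511129 -0.6059666  -0.57936013] [1.05818702 0.57725311 0.63367421]
top [ 0.19409354  0.01470478 -0.98087281] [0.32573499 0.01037611 1.1804497 ]
plate top ((324.5548095703125, 214.14389038085938), (45.71598815917969, 31.947336196899414), 3.388556718826294) [array([0.4974, 0.0851]), array([0.5834, 0.0797]), array([ 0.5739, -0.0422]), array([ 0.4883, -0.0351])]
stand ((241.88124084472656, 224.24700927734375), (31.103586196899414, 26.081790924072266), 78.38851165771484) [array([0.5477, 0.286 ]), array([0.5609, 0.2176]), array([0.4784, 0.1995]), array([0.4655, 0.267 ])]
tray ((446.8187561035156, 211.3707275390625), (60.43562316894531, 52.163753509521484), 74.35775756835938) [[ 0.5975 -0.2159]
 [ 0.6337 -0.3516]
 [ 0.4767 -0.3821]
 [ 0.4421 -0.2498]] [ 0.53749642 -0.29983603]
handle top ((232.0098419189453, 216.9004364013672), (9.927080154418945, 7.539012432098389), 80.13418579101562) [[0.5221 0.2537]
 [0.525  0.2359]
 [0.5011 0.2313]
 [0.4983 0.249 ]] [0.51161976 0.24248443]
```

```bash
python3 - <<'E'
from h import *
for n in C:
    im=np.mean([robot.grab_frame(n).astype(float) for _ in range(4)],0)
    np.save(f"pics/{n}.npy",im)
def cr(n,u0,v0,u1,v1,k,name,draw=()):
    im=np.load(f"pics/{n}.npy")[v0:v1,u0:u1].astype(np.float32)
    im=cv2.resize(im,None,fx=k,fy=k,interpolation=cv2.INTER_CUBIC)
    im=(im-im.min())/(im.max()-im.min())*255
    for u in range(u0,u1,5): cv2.line(im,(int((u-u0+.5)*k),0),(int((u-u0+.5)*k),6),(0,0,255),1);cv2.putText(im,str(u),(int((u-u0+.5)*k),16),0,.35,(0,0,255))
    for v in range(v0,v1,5): cv2.line(im,(0,int((v-v0+.5)*k)),(6,int((v-v0+.5)*k)),(0,0,255),1);cv2.putText(im,str(v),(8,int((v-v0+.5)*k)),0,.35,(0,0,255))
    cv2.imwrite(name,im)
cr("top",300,196,352,234,15,"pics/d1.png")
cr("scene",300,190,342,226,16,"pics/d2.png")
E
```

```text
[ WARN:0@12.852] global loadsave.cpp:1063 imwrite_ Unsupported depth image for selected encoder is fallbacked to CV_8U.
```

View pics/d1.png

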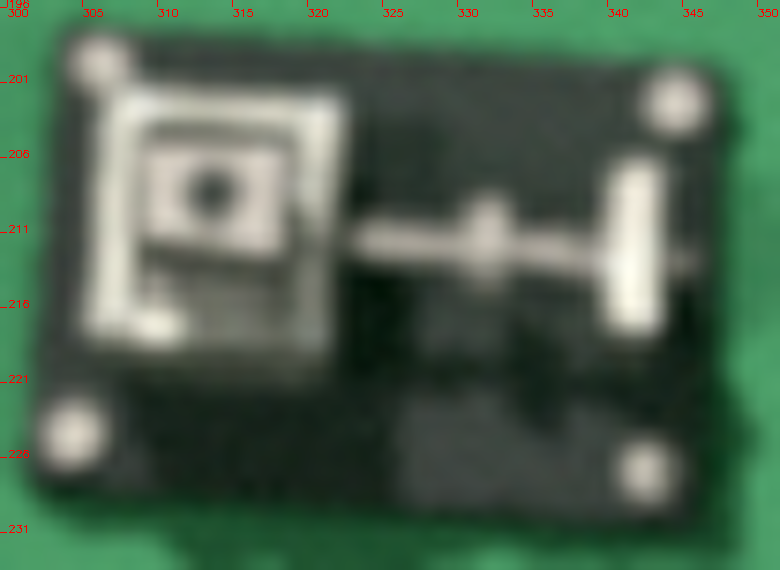

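View pics/d2.png

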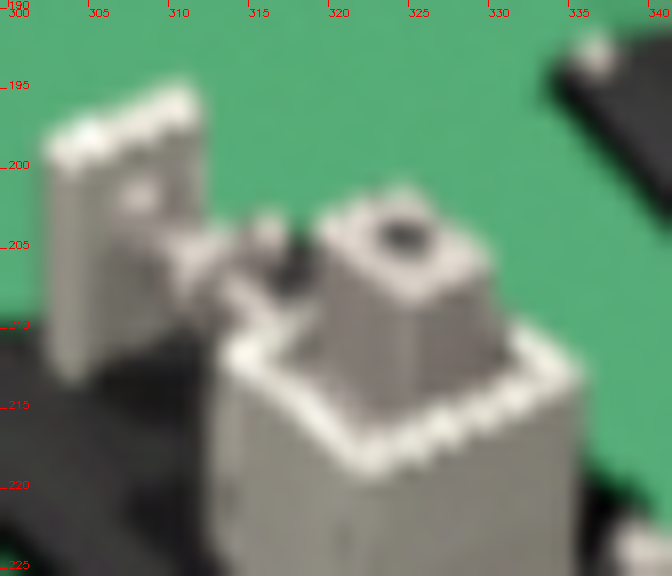

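```bash
python3 - <<'E'
from h import *
T=lambda U,V:(300+U/15-.5,196+V/15-.5)
S=lambda U,V:(300+U/16-.5,190+V/16-.5)
# bracket frame: image-left=+y, image-up=+x
A=[("top",T(105,88),(.0215,.02),.054),("top",T(345,97),(.0215,-.02),.054),("top",T(330,350),(-.0215,-.02),.054),("top",T(85,335),(-.0215,.02),.054),
("top",T(145,143),(.009,.012),.076),("top",T(285,148),(.009,-.012),.076),("top",T(280,258),(-.009,-.012),.076),("top",T(138,245),(-.009,.012),.076),("top",T(212,194),(0,0),.076),
("top",T(610,155),(.014,-.068),.056),("top",T(665,158),(.014,-.076),.056),("top",T(662,335),(-.014,-.076),.056),("top",T(603,332),(-.014,-.068),.056)]
B=[("scene",S(405,237),(0,0),.076),("scene",S(370,478),(.0215,.02),.054),("scene",S(220,352),(.0215,-.02),.054),("scene",S(583,372),(-.0215,.02),.054),("scene",S(320,222),(.009,-.012),.076),("scene",S(415,300),(.009,.012),.076),("scene",S(492,255),(-.009,.012),.076),("scene",S(405,185),(-.009,-.012),.076),("scene",S(190,85),(-.014,-.076),.056),("scene",S(45,145),(.014,-.076),.056),("scene",S(70,170),(.014,-.068),.056)]
def fit(L):
    W=np.array([ray(n,p,z) for n,p,_,z in L]);M=np.array([m for _,_,m,_ in L])
    def res(q):
        c,s=np.cos(q[2]),np.sin(q[2]);return (M@np.array([[c,s],[-s,c]])+q[:2]-W)
    r=least_squares(lambda q:res(q).ravel(),[.5,0.05,0]);print(r.x[:2].round(4),np.degrees(r.x[2]).round(2));print((res(r.x)*1e3).round(1).tolist());return r.x
qa=fit(A);qb=fit(B);qc=fit(A+B)
for U,V in((380,239),(440,242),(685,262),(487,235)):
    w=ray("top",T(U,V),.04)
    for q in(qa,):
        c,s=np.cos(q[2]),np.sin(q[2]);d=w-q[:2];print("bar pt in bracket",((c*d[0]+s*d[1])*1e3).round(1),((-s*d[0]+c*d[1])*1e3).round(1))
E
```

```text
[0.5387 0.0486] -4.54
[[-0.4, -0.5], [-1.3, 0.8], [-0.2, 1.0], [-0.3, -0.8], [0.7, 0.3], [0.1, -0.2], [0.9, 0.2], [0.2, 0.4], [-0.3, 0.2], [-1.2, -1.4], [-1.2, 0.0], [1.5, 1.0], [1.5, -1.0]]
[0.539  0.0472] -4.12
[[0.7, 1.5], [-0.9, 0.0], [-0.8, -2.3], [-1.3, 1.0], [1.4, 0.1], [1.0, 0.3], [-0.4, 2.3], [-0.1, 0.0], [1.0, -1.3], [0.1, -0.9], [-0.7, -0.7]]
[0.5389 0.0479] -4.42
[[-0.2, -1.1], [-1.0, 0.1], [0.0, 0.3], [-0.2, -1.5], [0.8, -0.4], [0.3, -0.8], [1.1, -0.5], [0.3, -0.3], [-0.1, -0.5], [-0.9, -2.0], [-0.8, -0.6], [1.9, 0.3], [1.8, -1.7], [0.5, 2.3], [-1.0, 0.7], [-1.1, -1.6], [-1.3, 1.9], [1.2, 0.8], [0.9, 1.1], [-0.5, 3.2], [-0.3, 0.9], [0.4, -0.4], [-0.5, -0.2], [-1.2, 0.1]]
bar pt in bracket 1.1 -27.9
bar pt in bracket 1.2 -38.3
bar pt in bracket 0.3 -80.7
bar pt in bracket 2.9 -46.3
```

```bash
cat > cr.py <<'E'
from h import *
def cr(n,u0,v0,u1,v1,k,name,im=None):
    im=(np.load(f"pics/{n}.npy") if im is None else im)[v0:v1,u0:u1].astype(np.float32)
    im=cv2.resize(im,None,fx=k,fy=k,interpolation=cv2.INTER_CUBIC)
    im=np.clip((im-im.min())/(im.max()-im.min())*255,0,255).astype(np.uint8)
    for u in range(u0,u1,5): cv2.line(im,(int((u-u0+.5)*k),0),(int((u-u0+.5)*k),6),(0,0,255),1);cv2.putText(im,str(u),(int((u-u0+.5)*k),16),0,.35,(0,0,255))
    for v in range(v0,v1,5): cv2.line(im,(0,int((v-v0+.5)*k)),(6,int((v-v0+.5)*k)),(0,0,255),1);cv2.putText(im,str(v),(8,int((v-v0+.5)*k)),0,.35,(0,0,255))
    cv2.imwrite(name,im)
E
python3 - <<'E'
from cr import *
cr("top",222,206,262,246,14,"pics/e1.png")
cr("scene",368,216,416,284,8,"pics/e2.png")
E
```

```text
(no output)
```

View pics/e1.png

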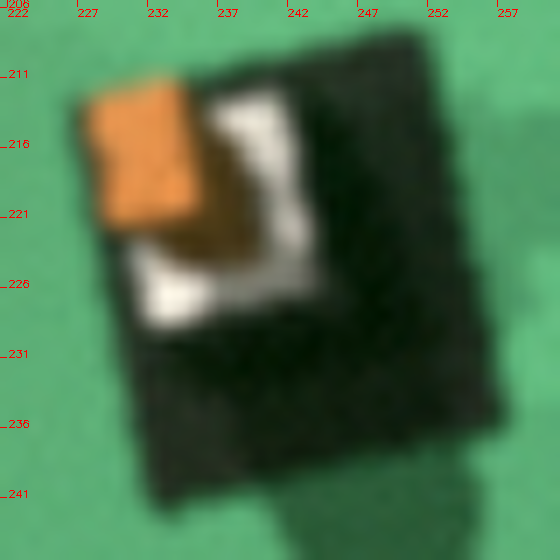

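View pics/e2.png

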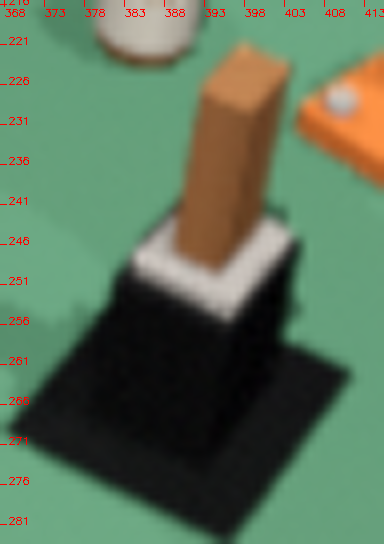

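```bash
python3 - <<'E'
from h import *
T=lambda U,V:(222+U/14-.5,206+V/14-.5)
S=lambda U,V:(368+U/8-.5,216+V/8-.5)
def mk(H):
  A=[("top",T(85,105),(.012,.008),H),("top",T(180,72),(.012,-.008),H),("top",T(203,208),(-.012,-.008),H),("top",T(108,228),(-.012,.008),H),
   ("top",T(285,90),(.018,-.015),.064),("top",T(318,292),(-.018,-.015),.064),("top",T(148,328),(-.018,.015),.064)]
  B=[("scene",S(205,85),(.012,-.008),H),("scene",S(243,43),(-.012,-.008),H),("scene",S(290,68),(-.012,.008),H),("scene",S(250,115),(.012,.008),H),
  ("scene",S(133,255),(.018,-.015),.064),("scene",S(230,320),(.018,.015),.064),("scene",S(300,238),(-.018,.015),.064)]
  return A,B
def fit(L):
    W=np.array([ray(n,p,z) for n,p,_,z in L]);M=np.array([m for _,_,m,_ in L])
    def res(q):
        c,s=np.cos(q[2]),np.sin(q[2]);return (M@np.array([[c,s],[-s,c]])+q[:2]-W)
    r=least_squares(lambda q:res(q).ravel(),[.5,0.25,0.2]);print(r.x[:2].round(4),np.degrees(r.x[2]).round(2));print((res(r.x)*1e3).round(1).tolist());return r.x
for H in(.124,.128):
  print("H",H);A,B=mk(H);fit(A);fit(B);fit(A+B)
E
```

```text
H 0.124
[0.5134 0.2438] 11.47
[[1.6, -0.3], [-0.8, 0.2], [-0.5, 0.0], [-0.4, -0.6], [-1.3, 0.9], [0.7, 0.5], [0.8, -0.8]]
[0.5147 0.2437] 7.92
[[2.4, -0.5], [-0.0, 0.6], [-0.9, 2.0], [-0.3, 0.2], [0.7, 0.4], [-3.0, -2.7], [1.2, -0.0]]
[0.5141 0.2437] 9.43
[[2.6, -0.8], [-0.2, -0.3], [-0.1, 0.3], [0.5, -0.2], [-1.0, 0.1], [0.7, 0.9], [1.9, -0.1], [2.0, -0.2], [-0.3, 0.3], [-1.7, 1.6], [-1.1, 0.5], [0.4, 0.9], [-4.0, -2.3], [0.3, -0.6]]
H 0.128
[0.513  0.2433] 11.47
[[1.9, 0.1], [-0.4, 0.6], [-0.2, 0.4], [-0.2, -0.2], [-1.7, 0.4], [0.2, 0.0], [0.4, -1.3]]
[0.5172 0.2452] 8.36
[[0.8, -1.6], [-1.8, -0.7], [-2.9, 0.8], [-2.1, -0.8], [3.2, 2.1], [-0.7, -1.1], [3.5, 1.3]]
[0.5151 0.2442] 9.43
[[4.4, 0.6], [1.5, 1.0], [1.6, 1.6], [2.2, 1.2], [0.0, 0.6], [1.7, 1.4], [2.9, 0.4], [-1.1, -2.4], [-3.6, -1.9], [-5.0, -0.5], [-4.3, -1.6], [1.5, 1.4], [-3.0, -1.8], [1.3, -0.1]]
```

```bash
python3 - <<'E'
from h import *
st=lambda t:print(t,(lambda s:(round(s["time"],2),s["tool_pos"].round(4),s["tcp_rot"].round(2),s["ft_force"].round(2),round(s["gripper_width"],4)))(robot.observe()))
O=[180,0,11]
robot.move_pose([.514,.2438,.235],O);st("above")
robot.line_to([.514,.2438,.154],vel=.12);st("down")
robot.set_gripper(.0);st("grip")
E
```

```text
above (4.21, array([0.5142, 0.2435, 0.235 ]), array([180.  ,  -0.  ,  10.95]), array([-0.32,  0.57,  0.15]), 0.0853)
down (5.03, array([0.5144, 0.2439, 0.1548]), array([-1.8e+02, -6.0e-02,  1.1e+01]), array([0.48, 1.06, 0.01]), 0.0852)
grip (5.67, array([0.5142, 0.2439, 0.1543]), array([-1.8e+02, -3.0e-02,  1.1e+01]), array([-0.26,  0.69,  1.89]), 0.0158)
```

```bash
python3 - <<'E'
from h import *
st=lambda t:print(t,(lambda s:(round(s["time"],2),s["tool_pos"].round(4),s["tcp_rot"].round(2),s["ft_force"].round(2),round(s["gripper_width"],4)))(robot.observe()))
robot.line_to([.514,.2438,.262],vel=.15);st("up")
robot.move_pose([.5372,.0201,.25],[180,0,-4.4]);st("at")
robot.line_to([.5372,.0201,.225],vel=.08);st("hover")
for n in C: np.save(f"pics/{n}.npy",np.mean([robot.grab_frame(n).astype(float) for _ in range(3)],0))
for n in C: print(n,proj(n,[.5372,.0201,.077]),proj(n,[.5372,.0201,.04]))
from cr import cr
cr("scene",290,165,350,225,13,"pics/f1.png");cr("top",285,180,365,240,9,"pics/f2.png")
E
```

```text
up (6.54, array([0.5136, 0.2437, 0.2608]), array([1.8e+02, 9.0e-02, 1.1e+01]), array([-0.26,  0.41, -1.86]), 0.0151)
at (11.57, array([0.5372, 0.0201, 0.25  ]), array([180.  ,  -0.  ,  -4.39]), array([ 0.32,  0.59, -0.75]), 0.0152)
hover (12.03, array([0.5368, 0.0202, 0.2242]), array([-1.7999e+02,  8.0000e-02, -4.4000e+00]), array([-0.14, -0.28, -0.89]), 0.0154)
scene [318.17725297 199.06433493] [317.78759623 210.84487983]
top [324.90154618 208.87574773] [325.06726671 211.55940523]
```

View pics/f1.png

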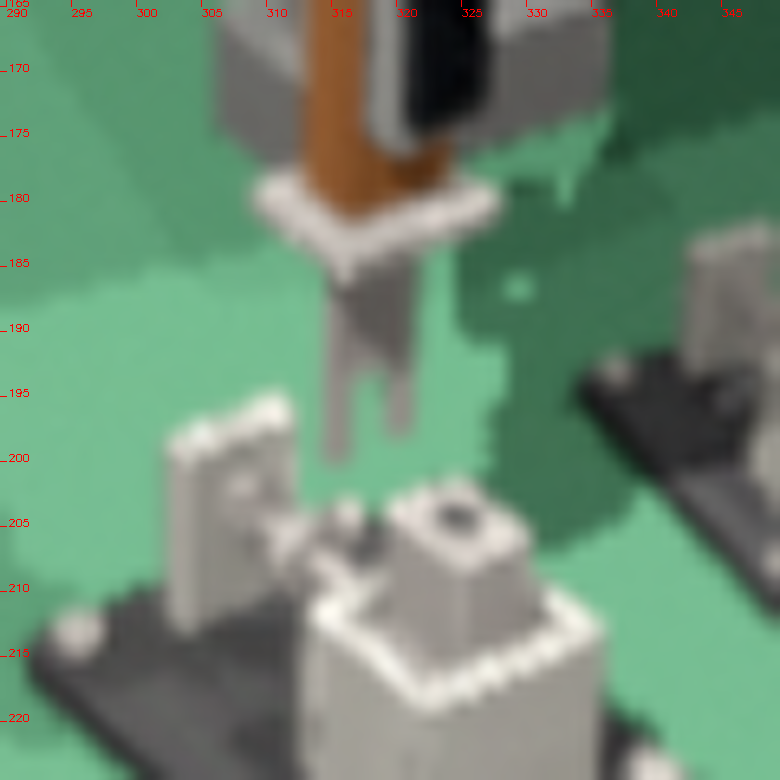

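View pics/f2.png

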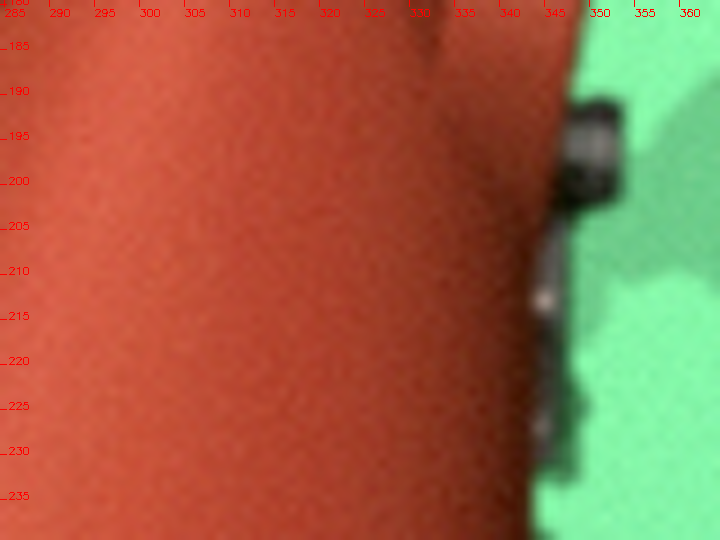

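```bash
python3 - <<'E'
from h import *
st=lambda t:print(t,(lambda s:(round(s["time"],2),s["tool_pos"].round(4),s["tcp_rot"].round(2),s["ft_force"].round(2),round(s["gripper_width"],4)))(robot.observe()))
robot.line_to([.5372,.0201,.199],vel=.05,guard=4);st("a")
print(robot.line_to([.5372,.0201,.177],vel=.025,guard=4));st("b")
np.save("pics/scene.npy",np.mean([robot.grab_frame("scene").astype(float) for _ in range(3)],0))
from cr import cr
cr("scene",290,165,350,225,13,"pics/g1.png")
E
```

```text
a (13.0, array([0.5372, 0.0201, 0.199 ]), array([180. ,   0. ,  -4.4]), array([ 0.23, -0.15, -0.26]), 0.0153)
False
b (14.03, array([0.5373, 0.0201, 0.1772]), array([ 1.8e+02, -2.0e-02, -4.4e+00]), array([ 0.49,  0.44, -1.6 ]), 0.0154)
```

View pics/g1.png

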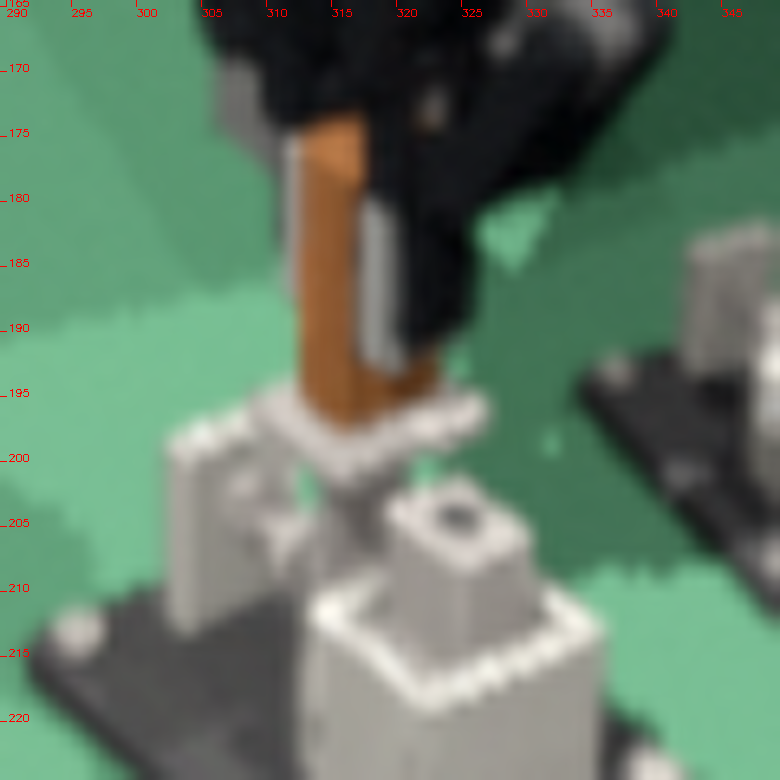

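```bash
cat >> h.py <<'E'
D=np.array([-np.sin(np.radians(4.4)),-np.cos(np.radians(4.4)),0])
P0=np.array([.5372,.0201,.177])
def F(): return np.mean([robot.observe()["ft_force"] for _ in range(1)],0)
E
python3 - <<'E'
from h import *
s=robot.observe();base=F();b=base@D;print("base",base.round(2))
hit=robot.line_to(P0+D*.025,vel=.012,guard=3)
s=robot.observe();p=(s["tool_pos"]-P0)@D;print(hit,round(s["time"],2),"travel",p*1e3,(s["ft_force"]-base)@D,(s["ft_force"]-base).round(2))
robot.pause(.1)
s=robot.observe();print((s["tool_pos"]-P0)@D*1e3,(s["ft_force"]-base)@D,(s["ft_force"]-base).round(2))
np.save("base.npy",base)
E
```

```text
base [-0.65  0.21 -0.77]
True 15.37 travel 13.088971092250453 -1.871678092502107 [1.45 1.77 0.23]
13.046386693919239 -0.9656982706120015 [1.37 0.86 0.86]
```

```bash
python3 - <<'E'
from h import *
base=np.load("base.npy")
for t in (14,15,16,17):
    hit=robot.line_to(P0+D*t/1e3,vel=.008,guard=7)
    f=[]
    for _ in range(3):
        robot.pause(.03);s=robot.observe();f.append(-(s["ft_force"]-base)@D)
    print(t,hit,round(s["time"],2),((s["tool_pos"]-P0)@D*1e3).round(2),np.round(f,2),s["tcp_rot"].round(2))
    if np.mean(f)>12.5: break
E
```

```text
14 False 15.88 13.72 [5.59 4.3  4.63] [-1.799e+02  1.400e-01 -4.380e+00]
15 False 16.26 14.62 [6.69 6.39 6.03] [-1.7988e+02  1.3000e-01 -4.3800e+00]
16 False 16.63 15.49 [5.62 6.84 6.5 ] [-1.7986e+02  1.3000e-01 -4.3700e+00]
17 False 17.01 16.39 [7.66 6.5  6.9 ] [-1.7985e+02  1.4000e-01 -4.3700e+00]
```

```bash
python3 - <<'E'
from h import *
base=np.load("base.npy")
for t in (18,19,20,20.8):
    hit=robot.line_to(P0+D*t/1e3,vel=.008,guard=5)
    f=[]
    for _ in range(3):
        robot.pause(.03);s=robot.observe();f.append(-(s["ft_force"]-base)@D)
    print(t,hit,round(s["time"],2),((s["tool_pos"]-P0)@D*1e3).round(2),np.round(f,2),s["tcp_rot"].round(2))
    if np.mean(f)>12: break
robot.pause(.5)
s=robot.observe();print(s["time"],-(s["ft_force"]-base)@D)
np.save("pics/scene.npy",np.mean([robot.grab_frame("scene").astype(float) for _ in range(2)],0))
from cr import cr
cr("scene",290,165,350,225,13,"pics/g2.png")
E
```

```text
18 False 17.38 17.31 [7.52 7.44 8.47] [-1.7983e+02  1.3000e-01 -4.3600e+00]
19 False 17.76 18.27 [6.61 7.38 7.32] [-1.7982e+02  1.4000e-01 -4.3600e+00]
20 False 18.13 19.16 [8.48 8.24 7.36] [-1.7981e+02  1.3000e-01 -4.3600e+00]
20.8 False 18.48 19.87 [9.56 8.91 9.13] [-1.798e+02  1.400e-01 -4.350e+00]
18.9833 8.614956685935466
```

View pics/g2.png

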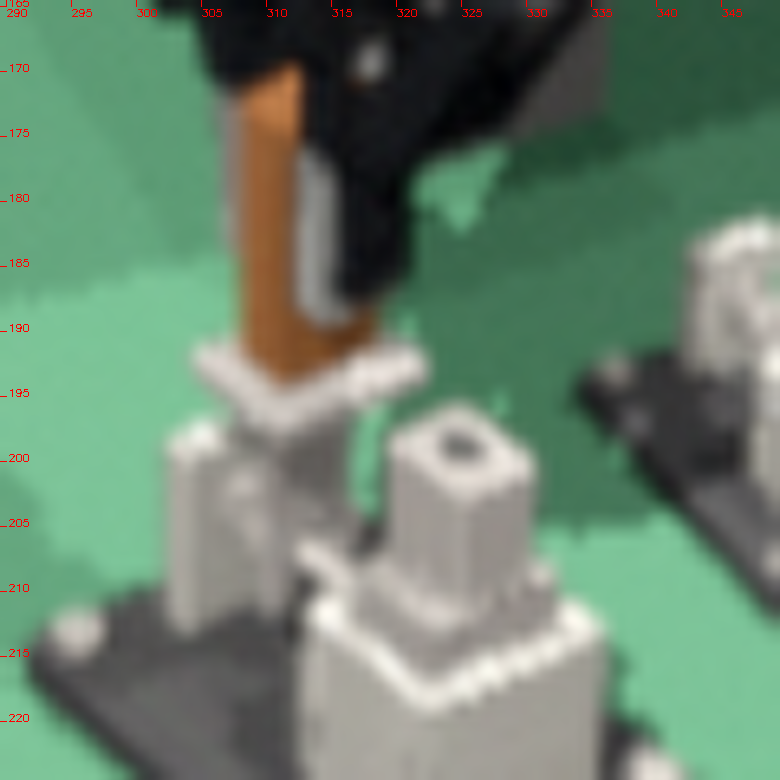

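```bash
python3 - <<'E'
from h import *
st=lambda t:print(t,(lambda s:(round(s["time"],2),s["tool_pos"].round(4),s["tcp_rot"].round(2),s["ft_force"].round(2),round(s["gripper_width"],4)))(robot.observe()))
robot.pause(.3)
q=proj("scene",[.5388,.048,.093]);print("link top risen expected",q)
robot.line_to(P0+D*.0105,vel=.02);st("back")
p=P0+D*.0105
print(robot.line_to(p+[0,0,.03],vel=.05,guard=5));st("up")
robot.line_to(p+[0,0,.085],vel=.12);st("up2")
robot.move_pose([.514,.2438,.262],[180,0,11]);st("stand")
for n in C: np.save(f"pics/{n}.npy",np.mean([robot.grab_frame(n).astype(float) for _ in range(2)],0))
print(proj("scene",[.514,.2438,.114]),proj("scene",[.514,.2438,.058]))
from cr import cr
cr("scene",290,165,350,225,10,"pics/h1.png");cr("scene",365,190,425,280,6,"pics/h2.png")
a=cv2.imread("pics/h1.png");b=cv2.imread("pics/h2.png");h=max(a.shape[0],b.shape[0])
z=np.zeros((600,1000,3),np.uint8)[:, :a.shape[1]+b.shape[1]];z=np.zeros((600,a.shape[1]+b.shape[1],3),np.uint8);z[:a.shape[0],:a.shape[1]]=a;z[:b.shape[0],a.shape[1]:]=b;cv2.imwrite("pics/h3.png",cv2.resize(z,None,fx=.8,fy=.8))
E
```

```text
link top risen expected [325.60441459 199.20055812]
back (20.05, array([0.5365, 0.0092, 0.1773]), array([-1.7998e+02,  6.0000e-02, -4.4100e+00]), array([ 0.53, -0.67, -1.25]), 0.0155)
False
up (20.8, array([0.5363, 0.0096, 0.2069]), array([-1.7994e+02,  1.0000e-01, -4.3900e+00]), array([-0.3 , -0.28, -1.16]), 0.0159)
up2 (21.41, array([0.5363, 0.0097, 0.2614]), array([-1.7993e+02,  1.2000e-01, -4.3900e+00]), array([-0.05, -0.05, -1.09]), 0.0153)
stand (26.43, array([0.514 , 0.2438, 0.262 ]), array([-180.  ,    0.  ,   10.99]), array([ 0.05, -0.69,  0.6 ]), 0.0154)
[398.05237148 228.92013097] [394.25421932 248.44288992]
```

View pics/h3.png

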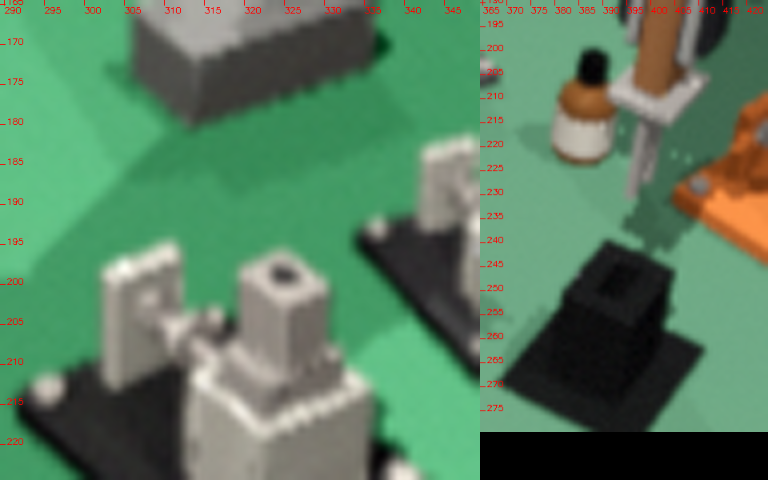

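```bash
python3 - <<'E'
from h import *
st=lambda t:print(t,(lambda s:(round(s["time"],2),s["tool_pos"].round(4),s["tcp_rot"].round(2),s["ft_force"].round(2),round(s["gripper_width"],4)))(robot.observe()))
robot.line_to([.514,.2438,.208],vel=.1,guard=8);st("a")
print(robot.line_to([.514,.2438,.1565],vel=.05,guard=6));st("b")
print(robot.line_to([.514,.2438,.153],vel=.015,guard=5));st("c")
robot.grab_frame("scene")
np.save("pics/scene.npy",robot.grab_frame("scene"))
from cr import cr
cr("scene",365,190,425,280,6,"pics/i1.png")
E
```

```text
a (27.32, array([0.5141, 0.2438, 0.2084]), array([-1.8e+02, -2.0e-02,  1.1e+01]), array([-0.12,  0.55, -0.67]), 0.0158)
False
b (28.5, array([0.5142, 0.2439, 0.1569]), array([-1.8e+02, -4.0e-02,  1.1e+01]), array([-1.14, -1.16, -0.76]), 0.0153)
True
c (28.77, array([0.5144, 0.2439, 0.1542]), array([-1.8e+02, -8.0e-02,  1.1e+01]), array([-0.34, -0.02,  5.43]), 0.0153)
```

View pics/i1.png

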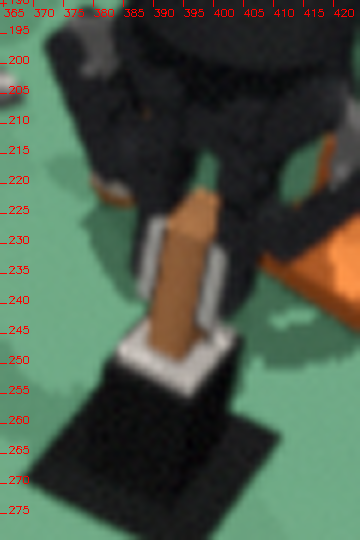

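```bash
python3 - <<'E'
from h import *
st=lambda t:print(t,(lambda s:(round(s["time"],2),s["tool_pos"].round(4),s["tcp_rot"].round(2),s["ft_force"].round(2),round(s["gripper_width"],4)))(robot.observe()))
robot.set_gripper(.06);st("open")
robot.line_to([.514,.2438,.232],vel=.12);st("up")
robot.line_to([.5388,.048,.215],vel=.15,rotation=[180,0,-4.4]);st("above")
for n in C: np.save(f"pics/{n}.npy",np.mean([robot.grab_frame(n).astype(float) for _ in range(2)],0))
from cr import cr
cr("scene",290,165,350,225,10,"pics/j1.png");cr("scene",365,190,425,280,6,"pics/j2.png")
a=cv2.imread("pics/j1.png");b=cv2.imread("pics/j2.png")
z=np.zeros((600,a.shape[1]+b.shape[1],3),np.uint8);z[:a.shape[0],:a.shape[1]]=a;z[:b.shape[0],a.shape[1]:]=b;cv2.imwrite("pics/j3.png",cv2.resize(z,None,fx=.8,fy=.8))
E
```

```text
open (29.36, array([0.5138, 0.2437, 0.1531]), array([-1.8e+02,  4.0e-02,  1.1e+01]), array([-0.18,  0.84, -0.12]), 0.0599)
up (30.17, array([0.5137, 0.2437, 0.2312]), array([1.8e+02, 9.0e-02, 1.1e+01]), array([-0.37,  0.38, -0.21]), 0.0602)Traceback (most recent call last):
  File "<stdin>", line 5, in <module>
plant.IKError: the arm cannot follow that straight line within its joint ranges
```

```bash
python3 - <<'E'
from h import *
print(robot.observe()["q"].round(1))
for y in(-4.4,175.6): print(robot.ik([.5388,.048,.215],[180,0,y]))
for y in range(-90,91,30): print(y,robot.ik([.5375,-.30,.215],[180,0,y]))
E
```

```text
[  12.2    0.5   -7.7   82.     0.  -178.8]
[ -8.77122582  -4.26767294 -13.98462928  80.28304366   0.
 175.62877418]
[ -8.77122582  -4.26767294 -13.98462928  80.28304366   0.
  -4.37122582]
-90 [ -41.32174069    8.74264207   -0.66388158   80.59347635    0.
 -131.32174069]
-60 [ -41.32174069    8.74264207   -0.66388158   80.59347635    0.
 -161.32174069]
-30 [-41.32174069   8.74264207  -0.66388158  80.59347635   0.
 168.67825931]
0 [-41.32174069   8.74264207  -0.66388158  80.59347635   0.
 138.67825931]
30 [-41.32174069   8.74264207  -0.66388158  80.59347635   0.
 108.67825931]
60 [-41.32174069   8.74264207  -0.66388158  80.59347635   0.
  78.67825931]
90 [-41.32174069   8.74264207  -0.66388158  80.59347635   0.
  48.67825931]
```

```bash
python3 - <<'E'
from h import *
st=lambda t:print(t,(lambda s:(round(s["time"],2),s["tool_pos"].round(4),s["tcp_rot"].round(2),s["ft_force"].round(2),round(s["gripper_width"],4)))(robot.observe()))
robot.move_pose([.5388,.048,.215],[180,0,175.6]);st("above")
for n in C: np.save(f"pics/{n}.npy",np.mean([robot.grab_frame(n).astype(float) for _ in range(2)],0))
from cr import cr
cr("scene",290,165,350,225,10,"pics/j1.png");cr("scene",365,190,425,280,6,"pics/j2.png")
a=cv2.imread("pics/j1.png");b=cv2.imread("pics/j2.png")
z=np.zeros((600,a.shape[1]+b.shape[1],3),np.uint8);z[:a.shape[0],:a.shape[1]]=a;z[:b.shape[0],a.shape[1]:]=b;cv2.imwrite("pics/j3.png",cv2.resize(z,None,fx=.8,fy=.8))
E
```

```text
above (32.74, array([0.5388, 0.0481, 0.215 ]), array([180.  ,  -0.  , 175.64]), array([ 0.09, -0.3 ,  0.13]), 0.0601)
```

View pics/j3.png

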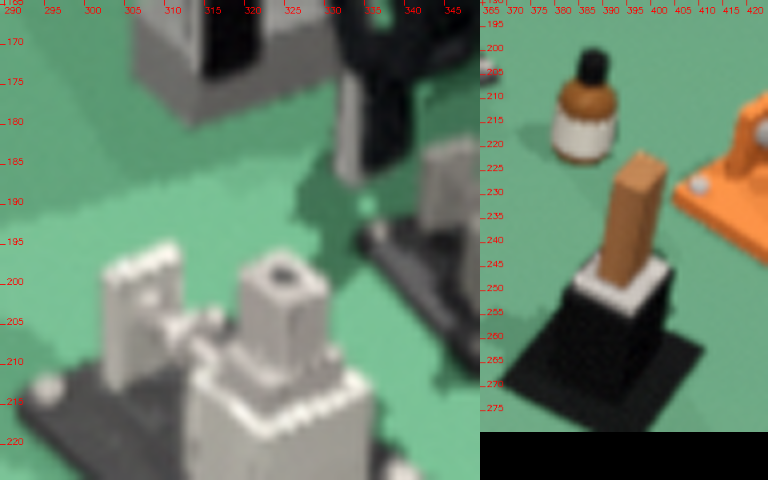

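The fork hangs in the stand (flange at 394,247) and the link is risen (hole at 325.1,198.9, against 325.6,199.2 predicted). I'll grip it next.

```bash
python3 - <<'E'
from h import *
st=lambda t:print(t,(lambda s:(round(s["time"],2),s["tool_pos"].round(4),s["tcp_rot"].round(2),s["ft_force"].round(2),round(s["gripper_width"],4)))(robot.observe()))
print(robot.line_to([.5388,.048,.138],vel=.1,guard=5));st("down")
robot.set_gripper(0);st("grip")
print(robot.line_to([.5388,.048,.165],vel=.05,guard=8));st("lift1")
robot.line_to([.5388,.048,.215],vel=.12);st("lift2")
np.save("pics/scene.npy",np.mean([robot.grab_frame("scene").astype(float) for _ in range(2)],0))
from cr import cr
cr("scene",290,165,350,225,10,"pics/k1.png")
print(proj("scene",[.5388,.048,.124]),proj("scene",[.5388,.048,.17]))
E
```

```text
False
down (33.86, array([0.5392, 0.0479, 0.1387]), array([-1.800e+02,  6.000e-02,  1.756e+02]), array([0.17, 0.1 , 0.32]), 0.0599)
grip (34.27, array([0.5391, 0.0479, 0.1385]), array([-1.7999e+02,  5.0000e-02,  1.7560e+02]), array([ 0.9 , -0.35,  2.07]), 0.0227)
False
lift1 (34.97, array([0.5388, 0.048 , 0.1649]), array([-180. ,   -0. ,  175.6]), array([-0.16, -0.53, -1.07]), 0.0227)
lift2 (35.53, array([0.5387, 0.048 , 0.2145]), array([ 1.800e+02, -2.000e-02,  1.756e+02]), array([-0.36,  0.28, -1.42]), 0.0231)
[326.10336967 188.60368564] [326.88161174 172.07527991]
```

View pics/k1.png

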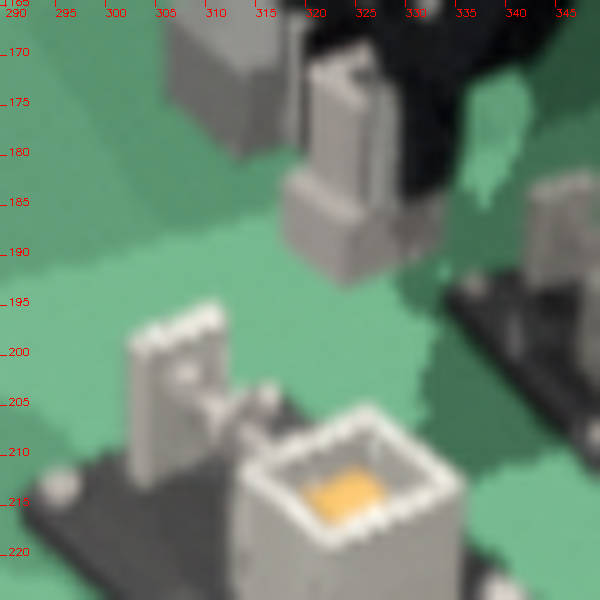

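```bash
python3 - <<'E'
from h import *
st=lambda t:print(t,(lambda s:(round(s["time"],2),s["tool_pos"].round(4),s["tcp_rot"].round(2),s["ft_force"].round(2),round(s["gripper_width"],4)))(robot.observe()))
try: robot.line_to([.5375,-.2998,.2],vel=.18,rotation=[180,0,165]);st("line")
except robot.IKError: robot.move_pose([.5375,-.2998,.2],[180,0,165]);st("joint")
robot.line_to([.5375,-.2998,.108],vel=.1,guard=8);st("low")
print(robot.line_to([.5375,-.2998,.088],vel=.015,guard=3.5));st("touch")
np.save("pics/scene.npy",np.mean([robot.grab_frame("scene").astype(float) for _ in range(2)],0))
from cr import cr
cr("scene",205,130,295,200,8,"pics/l1.png")
E
```

```text
line (37.72, array([ 0.5377, -0.2991,  0.2001]), array([179.99,  -0.  , 165.05]), array([-0.82,  0.72, -1.72]), 0.0231)
low (38.78, array([ 0.5379, -0.3001,  0.1089]), array([-1.7997e+02,  6.0000e-02,  1.6500e+02]), array([ 0.04, -0.43, -1.25]), 0.0228)
True
touch (39.58, array([ 0.5375, -0.2997,  0.0969]), array([ 1.80e+02, -1.00e-02,  1.65e+02]), array([-0.6 ,  0.84,  4.87]), 0.023)
```

View pics/l1.png

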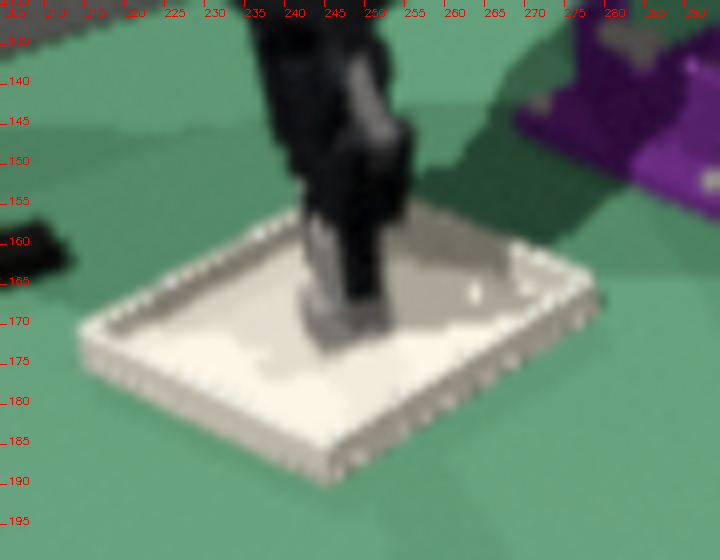

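```bash
python3 - <<'E'
from h import *
st=lambda t:print(t,(lambda s:(round(s["time"],2),s["tool_pos"].round(4),s["ft_force"].round(2),round(s["gripper_width"],4)))(robot.observe()))
robot.set_gripper(.06);st("open")
robot.line_to([.5375,-.2998,.13],vel=.06);st("up")
robot.line_to([.5375,-.2998,.27],vel=.15);st("up2")
q=robot.observe()["q"];q=q.copy();q[0]-=40;robot.goto_joints(q);st("away")
cv2.imwrite("pics/m_scene.png",robot.grab_frame("scene"));cv2.imwrite("pics/m_top.png",robot.grab_frame("top"))
im=cv2.imread("pics/m_scene.png")
from cr import cr
cr("scene",205,130,295,200,8,"pics/m1.png",im)
E
```

```text
open (40.12, array([ 0.5369, -0.2992,  0.0958]), array([-0.66,  0.32,  0.36]), 0.0602)
up (40.84, array([ 0.5374, -0.2998,  0.1299]), array([-0.49, -0.56,  0.23]), 0.0599)
up2 (41.92, array([ 0.5372, -0.2996,  0.2687]), array([ 0.12, -0.1 , -0.31]), 0.06)
away (43.48, array([ 0.2199, -0.5743,  0.2687]), array([ 0.87,  0.39, -0.27]), 0.06)
```

View pics/m_scene.png

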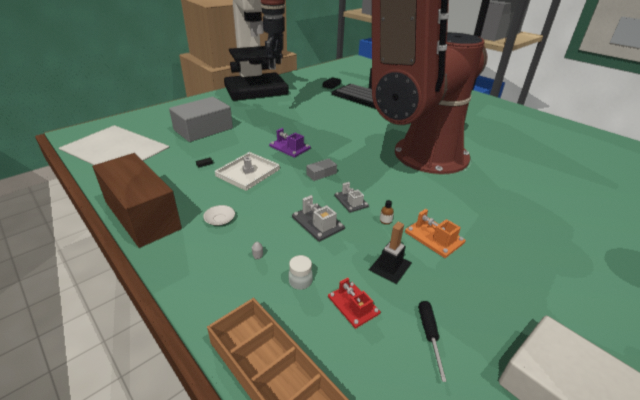

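View pics/m1.png

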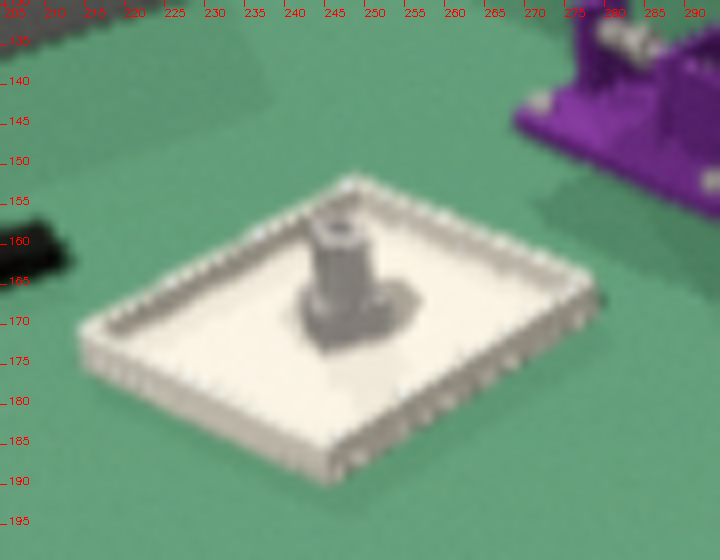

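View pics/m_top.png

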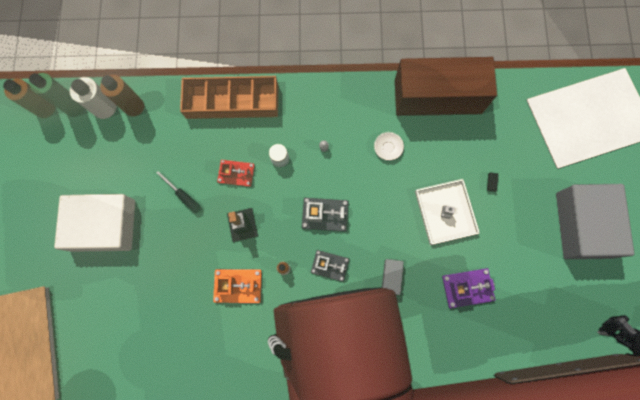

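The link stands upright in the tray (scene 247,165), the fork hangs in the stand (394,245), and the other objects sit where they did at the start. I'm handing in.

```bash
python3 -c "
from plant import robot
robot.job_done();print(robot.observe()['time'])"
```

```text
the job is handed in; nothing more can be done
the job is handed in; nothing more can be done
```

The job is done and was handed in at about 43.5 s of the 69 s allowed; no verdict is reported.

- **Bracket:** I chose the larger grey bracket. The two camera views put it within about 1.4 mm of each other.
- **Pushing the collar:** The fork went over the bar with no contact. I felt the collar's face at about y = -43 mm and pushed it about 6.5 mm, with measured forces of 9.6 N or less. I held it about 0.9 s until the link was seen to have risen the full 17 mm, then backed off before lifting the fork.
- **Tool return:** The fork went back into its stand and was seen hanging seated by its flange.
- **Link:** I gripped the link across its 24 mm side (the gripper read 23 mm) and set it down in the tray on a light touch of about 5 N.

The last pictures show the link upright near the middle of the tray, the tool in the stand, the other objects where they were at the start, and the robot clear of everything. No checks failed. The only disagreement was in the tool's measured yaw: about 11° from above and 8° from the side. I used 11°, and it fitted.

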